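# Build up the keyed riser stack of a welder anvil

## Robot

A 6-joint arm with a two-finger parallel gripper is mounted at the origin on the work surface. World frame = base frame: x ahead of the robot, y to its left, z up, the work surface at z = 0. Lengths are in m, angles in rad, forces in N, time in s.
With the tool pointing down it reaches from about 0.25 to 0.725 m from the base axis. Payload 4 kg.
Tool frame: the origin (TCP) lies midway between the tips of the shut fingers; the grasp point (between the pads) lies pinch_z behind it (pinch_z is the distance from the TCP to the grasp point, in m); z points along the fingers, y is the direction in which the jaws open and shut (so a half turn about z gives the same grasp; the last joint's range is limited). The gripper opens to 85 mm and grips with 20 to 120 N. Pads are 22 mm wide; open, the fingers measure 114 mm over their backs; the gripper's body (76 mm by 85 mm) begins 54 mm behind the grasp point. The pads swing forward as they close: fully open they stand 13 mm farther back than shut.
Start: joints at [-1.225, 0.241, 0.005, 1.335, 0, 1.571], TCP at [0.169, -0.47, 0.231] pointing down, gripper open.
Joint ranges: [-2.72, 2.72], [-1.05, 1.87], [-1.09, 1.28], [-1.99, 2.15], [-1.42, 1.44], [-3.14, 3.14]. Speed limits (rad/s): [2.79, 2.79, 3.14, 3.14, 3.14, 3.14].

## Interface

Orientations are given as a unit quaternion [x, y, z, w].
In Python, from workcell import * gives the robot as it stands.
- The arm moves only by the tool move_arm, never from a script. Its argument "motion" is a list of rows, each a list of 3 entries, a list of its own where there are three numbers: the finger opening in mm, from 0 to 85.4, then the shift along the tool's x, y, z in units of 50 mm (1.0 is 50 mm), then the turn about the tool's z in units of 6 degrees (1.0 is 6 degrees). In form: [[claw, [dx, dy, dz], roll], ...]. A call has exactly 10 rows; each row is the pose to reach, as a shift and turn from the pose commanded when the call began, along the tool's axes at that moment; what a row does not reach only later rows make up. A row lasts 1/10 s, in which the tool goes at most 50 mm and 8.59 degrees, less where a joint would pass 70% of its speed; a pose out of reach is approached as far as the arm can. A call with a gripper value outside its range is refused whole. The fingers move at their own pace and stop on an object; the grip force is fixed at half the most. Time passes only in rows, so rows that repeat a pose let the fingers close, or fill a call up. It gives the time, the measured TCP pose, the force and the opening at its end, in the units of the state.
- get_obs(): the state, without advancing time (a new reading comes with each control period).
- camera(name): name is "scene" or "top" or "wrist"; returns a dict with "color" (420x560x3 uint8, red, green, blue), "fx", "fy", "cx", "cy" (pixels), "distortion" ([k1, k2, p1, p2, k3] as OpenCV has them; the pictures are not rectified), "rvec" (rotation vector, rad) and "tvec" (3), from world to camera coordinates, as OpenCV has them; the wrist camera has in their place "mount" (4x4, takes a point from camera to tool coordinates, whose origin is the TCP and whose axes are the flange's). Camera axes: x right, y down, z forward; pixel columns grow to the right and rows downward; lengths in m; the calibration is good to about 2 mm. A picture is of the moment at which its call begins: read the wrist's pose just before it. There is no depth.
- job_done(): hands the job in, once; it reports no verdict.
The state is a dict: "clock": time; "joint_pos": joint angles; "joint_vel": joint speeds; "tau": joint torques, N m; "eef_pos": TCP position; "tool_rot": TCP orientation; "ft_force": force on the tool from outside, world axes, zero at the start; "ft_torque": the same for the moment, N m; "grip_width": finger opening in m.
Only numpy, scipy, OpenCV 4.12 (cv2) and the standard library are available. Lean on these libraries where they do the work, as an engineer would, in place of code of your own. Each camera call takes 0.05 s, during which the arm holds its last target.

## Task

Build the anvil riser in the nest (the low aluminium bar on the steel plate): stack the three grey keyed bars on it from longest to shortest, so that the short one with the steel button ends on top. Put them on one after the other, each turned so that its wide and narrow lugs drop into the matching wide and narrow notches below and it sits fully home and level. Set each bar down rather than letting it fall, and leave the other things on the table where they are.

Things in the scene. Friction and masses are not known exactly. Their poses are not given: they have to be found in the camera images.
- nest_seat (a point): Fixed nest: an aluminium bar 170 long x 56 wide on a steel plate 230 x 100 x 8 mm. Point: middle of the bar's top face, 36 mm above the table; x along the bar to its wide notch, z up. Notches on top: 18 mm long, 11 deep, 56 mm from the middle along +x (44 wide) and -x (22 wide).
- stop_post (a point): Top of a fixed round steel stop post, 14 mm across and 150 mm tall above the table, standing on the nest's plate 116 mm from the nest's middle along its +x.
- riser_long_mid (a point): Longest grey plastic bar, 150 x 56 wide x 50 mm thick plus lugs, 0.6 kg; goes on the nest. Point: centre of the body, 25 mm above its underside, 35 above the lug tips; x along the bar to its wide lug, z up. Grip across the width. Lugs below: 14 mm long, 10 deep, 56 mm from the middle along +x (40 wide) and -x (18 wide). Notches on top: 18 mm long, 11 deep, 44 mm from the middle along +x (44 wide) and -x (22 wide).
- riser_middle_mid (a point): Middle grey plastic bar, 120 x 56 wide x 45 mm thick plus lugs, 0.4 kg; goes on the longest. Point: centre of the body, 22.5 mm above its underside, 32.5 above the lug tips; x along the bar to its wide lug, z up. Grip across the width. Lugs below: 14 mm long, 10 deep, 44 mm from the middle along +x (40 wide) and -x (18 wide). Notches on top: 18 mm long, 11 deep, 30 mm from the middle along +x (44 wide) and -x (22 wide).
- riser_short_mid (a point): Shortest grey plastic bar, 90 x 56 wide x 40 mm thick plus lugs, 0.3 kg, a steel button 24 mm across, 12 high on its plain top, 24 mm from the middle towards the wide lug; goes on the middle bar. Point: centre of the body, 20 mm above its underside, 30 above the lug tips; x along the bar to its wide lug, z up. Grip across the width. Lugs below: 14 mm long, 10 deep, 30 mm from the middle along +x (40 wide) and -x (18 wide). 
- jar: Bystander: small amber glass jar, 44 mm across, 65 mm tall, standing; origin at the middle of its foot.
- strip_roll: Bystander: roll of white strip, 80 mm across, 36 mm high, lying flat; origin at the middle of its foot.
- screwdriver: Bystander: black-handled screwdriver, 190 mm long, lying on the table; x along it towards the blade.
- wrench: Bystander: steel wrench, 150 mm long, lying on the table; x along it.
- bottle: Bystander: white plastic bottle with a blue cap, 54 mm across, 100 mm tall, standing; origin at the middle of its foot.
- core: Bystander: black plastic roll-core holder, flange 68 mm across, 50 mm tall, standing; origin at the middle of its foot.
There are look-alikes about, which are no part of the job. What is shaped like the part that bears nest_seat but orange or pink is not meant.

How it is judged:
On the way, in this order (a step that is already met when the one before it is completed fails the run):
1. the longest bar is fully home in the nest (horizontal distance between riser_long_mid and nest_seat below 0.0045 m and z of riser_long_mid in the frame of nest_seat between 0.022 and 0.028 m and angle between the x axis of riser_long_mid and the x axis of nest_seat, either way round below 0.1 rad and angle between riser_long_mid's own z axis and vertical below 0.05 rad), for 0.2 s.
2. the middle bar is fully home on the longest bar, which is still home in the nest (all of step 1 and horizontal distance between riser_middle_mid and riser_long_mid below 0.0045 m and z of riser_middle_mid in the frame of riser_long_mid between 0.0445 and 0.0505 m and angle between the x axis of riser_middle_mid and the x axis of riser_long_mid, either way round below 0.1 rad and angle between riser_middle_mid's own z axis and vertical below 0.05 rad), for 0.2 s.
At the end, for the whole second after the job is handed in: The longest bar is home in the nest, the middle bar on it and the short bar on top: each within 4.5 mm sideways of the centre of what it sits on, within 3 mm of its fully seated height, turned within 0.1 rad of it, level within 0.05 rad, at rest (under 0.01 m/s) (all of step 2 and horizontal distance between riser_short_mid and riser_middle_mid below 0.0045 m and z of riser_short_mid in the frame of riser_middle_mid between 0.0395 and 0.0455 m and angle between the x axis of riser_short_mid and the x axis of riser_middle_mid, either way round below 0.1 rad and angle between riser_short_mid's own z axis and vertical below 0.05 rad and linear speed of each of riser_long, riser_middle, riser_short below 0.01 m/s); the robot touches nothing.
It fails at once if a bystander is moved more than 30 mm (distance of any of jar, strip_roll, screwdriver, wrench, bottle, core from where it was at the start of the episode above 0.03 m).
It fails at once if a bar falls free (faster than 0.6 m/s while the fingers do not touch it) ((contact force between the fingers and riser_long below 0.05 N and linear speed of riser_long above 0.6 m/s) or (contact force between the fingers and riser_middle below 0.05 N and linear speed of riser_middle above 0.6 m/s) or (contact force between the fingers and riser_short below 0.05 N and linear speed of riser_short above 0.6 m/s)).
It also fails if it takes over 72 s, if anything falls off the work surface, if the arm or the gripper's body presses on something with over 40 N, if the wrist force passes 120 N, or if a joint passes its speed limit or range.

## Working session

There is one attempt and no reset: what is moved stays moved. The work goes in short steps, Python scripts to look and compute and a tool call to move; the robot and the scene stay as the last step left them, time stands still between calls to the robot, and variables do not carry over. Pictures are saved under pics/ and viewed, and the job is handed in when it is done.

Besides the shell and the picture viewer there is one more tool, called after "Call:" as name(argument=value, ...) on one line, values as JSON. move_arm: Moves the arm, as the interface text tells. Its arguments: {"type":"object","properties":{"motion":{"type":"array","items":{"type":"array"}}},"required":["motion"]}

```bash
ls; mkdir -p pics
python3 - <<'E'
from workcell import *
import cv2,numpy as np
o=get_obs()
for k in o: print(k,np.round(o[k],4))
try: print(pinch_z)
except Exception as e: print(e)
for n in ["scene","top","wrist"]:
    c=camera(n); print(n,{k:np.round(v,4).tolist() for k,v in c.items() if k!="color"})
    cv2.imwrite(f"pics/{n}0.png",c["color"][:,:,::-1])
E
```

```text
pics
clock 0.0
joint_pos [-1.225   0.2414  0.0037  1.3352 -0.      1.5708]
joint_vel [ 0.0003 -0.0004 -0.0009 -0.0008 -0.0002  0.0006]
tau [ 3.00000e-04 -3.72322e+01  2.52406e+01  1.72000e-02  0.00000e+00
  0.00000e+00]
eef_pos [ 0.1693 -0.4698  0.2304]
tool_rot [ 9.851e-01  1.721e-01 -2.000e-04 -1.000e-03]
ft_force [-0.7802 -1.2765  0.2778]
ft_torque [-0.0113 -0.0723 -0.0236]
grip_width 0.0857
0.0187
scene {'fx': 504.2653, 'fy': 504.2653, 'cx': 283.457, 'cy': 217.4773, 'distortion': [-0.0951, 0.0, 0.0, 0.0, 0.0], 'rvec': [2.1011, 0.9209, -0.4276], 'tvec': [-0.2456, -0.1109, 1.5894]}
top {'fx': 458.7209, 'fy': 458.7209, 'cx': 271.9073, 'cy': 213.5687, 'distortion': [-0.0725, 0.0, 0.0, 0.0, 0.0], 'rvec': [2.1649, -2.1971, 0.039], 'tvec': [-0.0006, 0.4348, 1.5137]}
wrist {'fx': 373.7743, 'fy': 373.7743, 'cx': 279.4112, 'cy': 211.7407, 'distortion': [-0.014, 0.0, 0.0, 0.0, 0.0], 'mount': [[-0.0001, -0.9632, -0.2689, 0.0685], [1.0, -0.0003, 0.0009, 0.0], [-0.0009, -0.2689, 0.9632, -0.1424], [0.0, 0.0, 0.0, 1.0]]}
```

View pics/scene0.png

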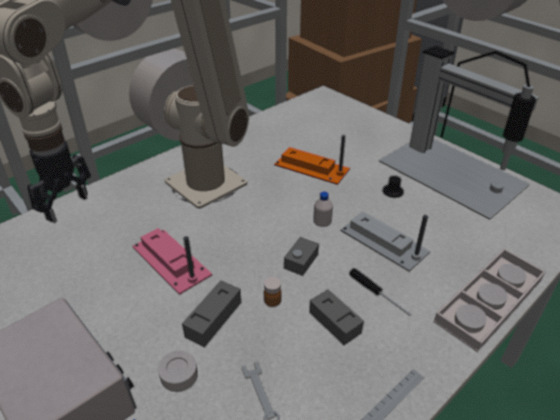

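View pics/top0.png

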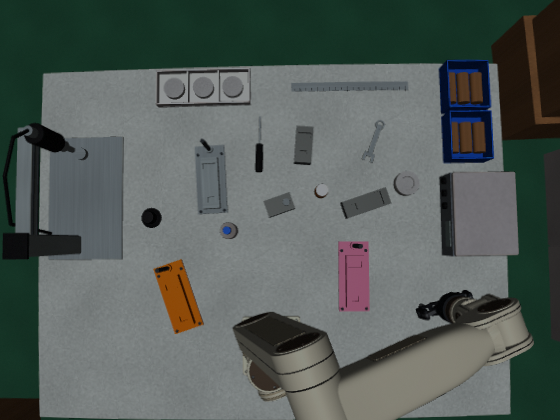

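View pics/wrist0.png

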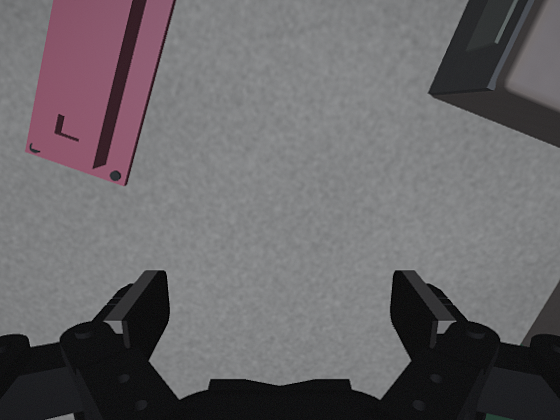

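The grey nest is at top px (211,180). The look-alikes are pink (354,275) and orange (178,297), which the task excludes by colour. The bars are long (366,202), middle (304,145) and short (280,205). I'll confirm them in enlarged crops.

```bash
cat > h.py <<'E'
from workcell import *
import cv2,numpy as np
from scipy.spatial.transform import Rotation as R
def cam(n):
    o=get_obs(); c=camera(n); c["K"]=np.array([[c["fx"],0,c["cx"]],[0,c["fy"],c["cy"]],[0,0,1]]); c["d"]=np.array(c["distortion"],float)
    if n=="wrist":
        T=np.eye(4); T[:3,:3]=R.from_quat(o["tool_rot"]).as_matrix(); T[:3,3]=o["eef_pos"]
        c["T"]=T@np.array(c["mount"])
    else:
        M=np.eye(4); M[:3,:3]=cv2.Rodrigues(np.array(c["rvec"],float))[0]; M[:3,3]=c["tvec"]; c["T"]=np.linalg.inv(M)
    return c
def toplane(c,px,z):
    p=cv2.undistortPoints(np.array(px,float).reshape(-1,1,2),c["K"],c["d"]).reshape(-1,2)
    r=np.c_[p,np.ones(len(p))]@c["T"][:3,:3].T; o=c["T"][:3,3]
    return o+r*((z-o[2])/r[:,2:3])
def proj(c,P):
    M=np.linalg.inv(c["T"]); 
    return cv2.projectPoints(np.array(P,float).reshape(-1,1,3),cv2.Rodrigues(M[:3,:3])[0],M[:3,3],c["K"],c["d"])[0].reshape(-1,2)
E
python3 - <<'E'
from h import *
c=cam("top"); im=c["color"][:,:,::-1]
cv2.imwrite("pics/top1.png",cv2.resize(im[110:255,180:400],None,fx=3.6,fy=3.6,interpolation=cv2.INTER_CUBIC))
c2=cam("scene"); im2=c2["color"][:,:,::-1]
cv2.imwrite("pics/scene1.png",cv2.resize(im2[190:350,170:440],None,fx=2.9,fy=2.9,interpolation=cv2.INTER_CUBIC))
np.save("top0.npy",c["color"])
for n,p,z in [("nest",(211,178),.036),("long",(366,202),.06),("mid",(304,145),.055),("short",(280,205),.05)]: print(n,toplane(c,[p],z).round(3))
E
```

```text
nest [[0.554 0.192 0.036]]
long [[ 0.465 -0.312  0.06 ]]
mid [[ 0.655 -0.116  0.055]]
short [[ 0.46  -0.034  0.05 ]]
```

View pics/top1.png

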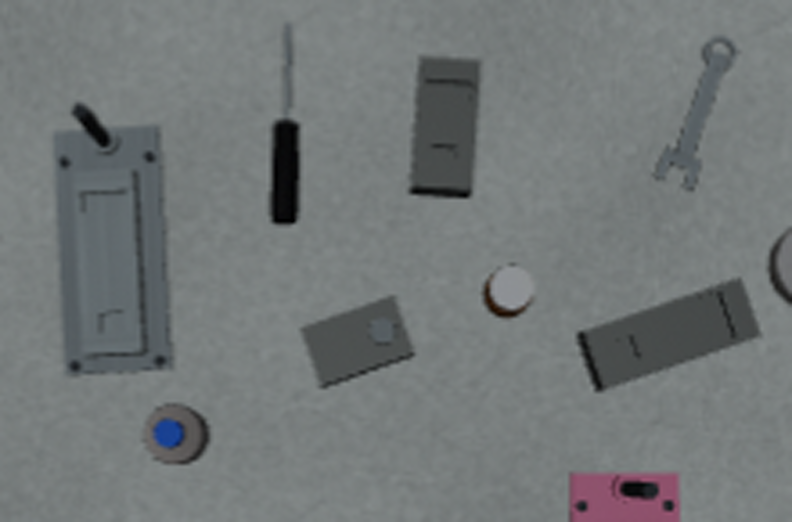

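View pics/scene1.png

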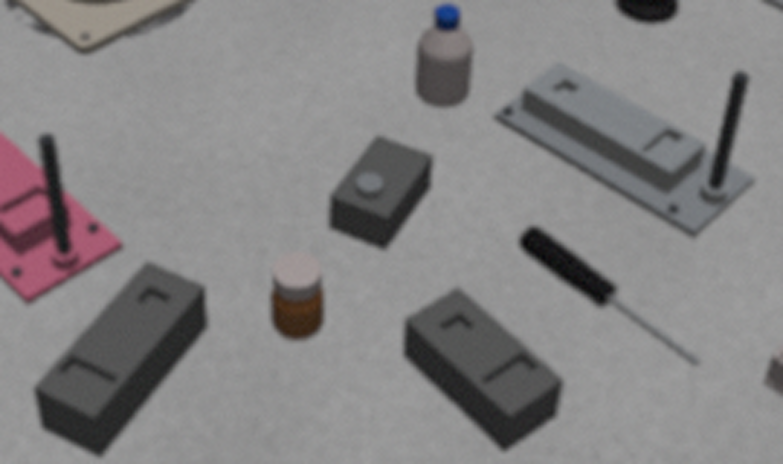

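Run:
```python
from h import *
c=cam("top")
f=lambda pts,z: toplane(c,[(180+(x+.5)/3.6-.5,110+(y+.5)/3.6-.5) for x,y in pts],z)
def show(n,pts,z):
    # order: wide-left, wide-right, narrow-right, narrow-left
    P=f(pts,z); m=P.mean(0); d=(P[0]+P[1]-P[2]-P[3])[:2]
    print(n,m.round(4),np.degrees(np.arctan2(d[1],d[0])).round(1),[np.linalg.norm(P[i]-P[(i+1)%4]).round(4) for i in range(4)])
show("plate",[(55,132),(158,126),(172,370),(67,375)],.008)
show("long",[(740,279),(760,336),(600,388),(580,335)],.06)
show("mid",[(418,56),(480,60),(470,192),(411,190)],.055)
show("short",[(393,297),(413,353),(321,386),(303,328)],.05)
```

```text
plate [0.5544 0.1967 0.008 ] 2.8 [np.float64(0.0976), np.float64(0.2302), np.float64(0.0984), np.float64(0.2297)]
long [ 0.4629 -0.3112  0.06  ] -72.3 [np.float64(0.0541), np.float64(0.1513), np.float64(0.0506), np.float64(0.1528)]
mid [ 0.6576 -0.1132  0.055 ] -4.7 [np.float64(0.0565), np.float64(0.1217), np.float64(0.0533), np.float64(0.1234)]
short [ 0.4622 -0.0311  0.05  ] -71.5 [np.float64(0.0538), np.float64(0.0881), np.float64(0.055), np.float64(0.086)]
```

```bash
cat >> h.py <<'E'
def plan(x,y,z,hd):
    "units to move TCP to x,y,z with tool x heading hd (deg)"
    o=get_obs(); M=R.from_quat(o["tool_rot"]).as_matrix()
    h=np.degrees(np.arctan2(M[1,0],M[0,0]))
    dh=(hd-h+180)%360-180
    print("clock",round(o["clock"],2),"pos",o["eef_pos"].round(4) if hasattr(o["eef_pos"],'round') else np.round(o["eef_pos"],4),"hd",h.round(2),"q6",round(np.degrees(o["joint_pos"][5]),1),"tilt",np.degrees(np.arccos(-M[2,2])).round(2))
    print("shift",(M.T@(np.array([x,y,z])-o["eef_pos"])/.05).round(3),"roll",round(-dh/6,3))
E
python3 -c "
from h import *
plan(.554,.197,.19,182.8)"
```

```text
clock 0.3 pos [ 0.1694 -0.4702  0.231 ] hd 19.81 q6 90.0 tilt 0.05
shift [11.76  -9.946  0.827] roll -27.164
```

Call:
move_arm(motion=[[85,[0.6,-0.5,0.04],-1.3],[85,[1.2,-1.0,0.08],-2.6],[85,[1.9,-1.6,0.13],-4.0],[85,[2.6,-2.2,0.18],-5.4],[85,[3.3,-2.8,0.23],-6.8],[85,[4.0,-3.4,0.28],-8.2],[85,[4.7,-4.0,0.33],-9.6],[85,[5.4,-4.6,0.38],-11.0],[85,[6.1,-5.2,0.43],-12.4],[85,[6.8,-5.8,0.48],-13.8]])

```text
clock: 1.3
eef_pos: [0.3917, -0.0806, 0.2075]
tool_rot: [0.623, 0.782, 0.0, 0.001]
ft_force: [1.2, -1.4, 0.2]
grip_width: 0.085
```

```bash
python3 -c "
from h import *
plan(.554,.197,.19,182.8)
print(np.degrees(get_obs()['joint_pos']).round(1))"
```

```text
clock 1.3 pos [ 0.3917 -0.0806  0.2075] hd 102.96 q6 65.4 tilt 0.06
shift [4.682 4.407 0.351] roll -13.307
[-11.6   3.2 -16.   70.8  -0.   65.4]
```

Call:
move_arm(motion=[[85,[0.6,0.5,0.04],-1.4],[85,[1.2,1.1,0.08],-2.8],[85,[1.9,1.7,0.13],-4.2],[85,[2.6,2.3,0.18],-5.6],[85,[3.3,3.0,0.23],-7.0],[85,[4.0,3.7,0.28],-8.4],[85,[4.68,4.41,0.35],-9.8],[85,[4.68,4.41,0.35],-11.2],[85,[4.68,4.41,0.35],-12.5],[85,[4.68,4.41,0.35],-13.3]])

```text
clock: 2.3
eef_pos: [0.5551, 0.1948, 0.1889]
tool_rot: [-0.024, 1.0, -0.0, -0.001]
ft_force: [0.7, 0.6, -0.5]
grip_width: 0.085
```

Run:
```python
from h import *
plan(.554,.197,.19,182.8)
c=cam("wrist"); np.savez("nestw.npz",color=c["color"],T=c["T"],K=c["K"],d=c["d"])
cv2.imwrite("pics/nestw.png",cv2.resize(c["color"][:,:,::-1],(800,600),interpolation=cv2.INTER_CUBIC))
```

```text
clock 2.3 pos [0.5551 0.1948 0.1889] hd -177.27 q6 16.6 tilt 0.08
shift [ 0.019  0.044 -0.022] roll -0.012
```

View pics/nestw.png

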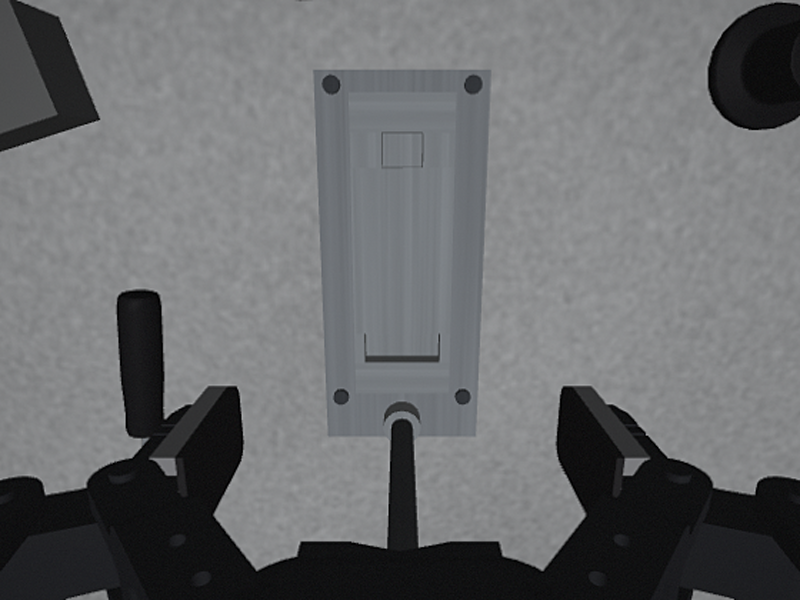

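Run:
```python
from h import *
d=np.load("nestw.npz"); im=d["color"][:,:,::-1]
a=cv2.resize(im[80:130,235:330],None,fx=8,fy=8,interpolation=cv2.INTER_CUBIC)
b=cv2.resize(im[220:270,235:330],None,fx=8,fy=8,interpolation=cv2.INTER_CUBIC)
e=np.vstack([a,b]);e=e[:, :760]
e=cv2.convertScaleAbs(e,alpha=1.5,beta=-50)
cv2.imwrite("pics/nc.png",cv2.resize(e,None,fx=.75,fy=.75,interpolation=cv2.INTER_AREA))
```

```text
(no output)
```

View pics/nc.png

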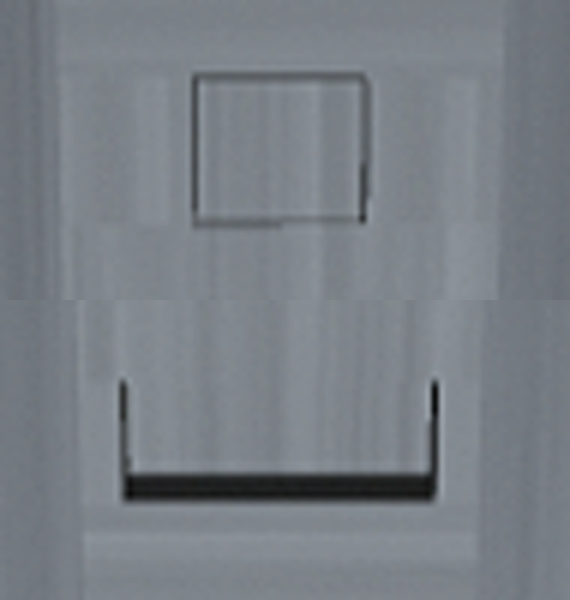

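```bash
cat > nest.py <<'E'
from h import *
d=np.load("nestw.npz"); c={k:d[k] for k in d}
g=lambda x,y,v0,y0:(235+(x+.5)/6-.5, v0+(y-y0+.5)/6-.5)
P=toplane(c,[g(193,73,80,0),g(369,73,80,0),g(369,227,80,0),g(193,227,80,0),g(121,380,220,300),g(438,380,220,300),g(438,500,220,300),g(121,500,220,300)],.036)
n=P[:4].mean(0);w=P[4:].mean(0);dd=w-n
print("narrow",np.linalg.norm(P[0]-P[1]),np.linalg.norm(P[0]-P[3]),"wide",np.linalg.norm(P[4]-P[5]),np.linalg.norm(P[4]-P[7]))
print("dist",np.linalg.norm(dd),"hd",np.degrees(np.arctan2(dd[1],dd[0])),"mid",(n+w)/2)
print("wall lines", [np.degrees(np.arctan2(*(P[i]-P[j])[1::-1])) for i,j in ((1,0),(6,7))])
T=np.linalg.inv(c["T"]@np.linalg.inv(np.array(cam("wrist")["mount"])))
print("mid in tool",(T@np.r_[(n+w)/2,1])[:3])
E
python3 nest.py
python3 -c "
from h import *
plan(.463,-.311,.21,107.7)"
```

```text
narrow 0.02212083316456118 0.018811591572382116 wide 0.044045125212384684 0.017864366788417282
dist 0.1117794095380405 hd 2.6972907949121985 mid [0.54098811 0.19544834 0.036     ]
wall lines [np.float64(92.72375020156724), np.float64(92.75261566843707)]
mid in tool [0.0138152  0.00134095 0.15290704]
clock 2.4 pos [0.555  0.1944 0.1893] hd -177.58 q6 16.9 tilt 0.05
shift [  2.266 -10.021  -0.409] roll 12.454
```

Run:
```python
from h import *
for i in range(3):
    c=cam("wrist")
    T=c["T"]@np.linalg.inv(np.array(c["mount"])); print(T[:3,3].round(4),np.degrees(np.arctan2(T[1,0],T[0,0])))
np.savez("nestw.npz",color=c["color"],T=c["T"],K=c["K"],d=c["d"])
im=c["color"][:,:,::-1]
a=cv2.resize(im[80:130,235:330],None,fx=8,fy=8,interpolation=cv2.INTER_CUBIC)
b=cv2.resize(im[220:270,235:330],None,fx=8,fy=8,interpolation=cv2.INTER_CUBIC)
e=np.vstack([a,b])
e=cv2.convertScaleAbs(e,alpha=1.5,beta=-50)
cv2.imwrite("pics/nc2.png",cv2.resize(e,None,fx=.75,fy=.75,interpolation=cv2.INTER_AREA))
```

```text
[0.555  0.1944 0.1893] -177.57787778418617
[0.5551 0.1942 0.1895] -177.68049302950416
[0.5551 0.1941 0.1897] -177.6944164943925
```

View pics/nc2.png

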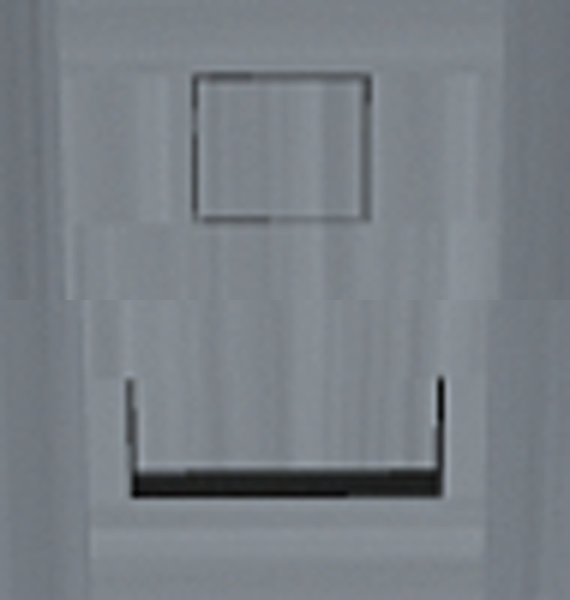

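```bash
sed -i 's/^P=.*/P=toplane(c,[g(192,72,80,0),g(372,73,80,0),g(371,221,80,0),g(193,221,80,0),g(126,378,220,300),g(445,377,220,300),g(443,497,220,300),g(131,498,220,300)],.036)/' nest.py; python3 nest.py; python3 -c "
from h import *
plan(.463,-.311,.21,107.7)"
```

```text
narrow 0.02267696601990674 0.0182297460101598 wide 0.04443477429240158 0.017914805749947693
dist 0.11213273044098412 hd 2.695042411912154 mid [0.54094497 0.19544831 0.036     ]
wall lines [np.float64(91.99910339714206), np.float64(92.51693206418332)]
mid in tool [0.0140464  0.00188504 0.15369073]
clock 2.6 pos [0.5551 0.194  0.1899] hd -177.67 q6 16.9 tilt 0.0
shift [  2.251 -10.017  -0.403] roll 12.438
```

```bash
python3 -c "
from h import *
plan(.467,-.324,.214,107.7)"
```

```text
clock 2.6 pos [0.5551 0.194  0.1899] hd -177.67 q6 16.9 tilt 0.0
shift [  2.182 -10.28   -0.483] roll 12.438
```

Call:
move_arm(motion=[[85,[0.2,-0.9,-0.2],1.3],[85,[0.4,-1.85,-0.45],2.6],[85,[0.6,-2.8,-0.48],3.9],[85,[0.8,-3.75,-0.48],5.2],[85,[1.0,-4.7,-0.48],6.5],[85,[1.2,-5.65,-0.48],7.8],[85,[1.4,-6.6,-0.48],9.1],[85,[1.6,-7.55,-0.48],10.4],[85,[1.8,-8.5,-0.48],11.7],[85,[2.0,-9.45,-0.48],12.44]])

```text
clock: 3.6
eef_pos: [0.4744, -0.2842, 0.2143]
tool_rot: [0.592, 0.806, 0.0, 0.0]
ft_force: [0.7, 0.2, 0.3]
grip_width: 0.085
```

Call:
move_arm(motion=[[85,[0.18,-0.83,0],0],[85,[0.18,-0.83,0],0],[85,[0.18,-0.83,0],0],[85,[0.18,-0.83,0],0],[85,[0.18,-0.83,0],0],[85,[0.18,-0.83,0],0],[85,[0.18,-0.83,0],0],[85,[0.18,-0.83,0],0],[85,[0.18,-0.83,0],0],[85,[0.18,-0.83,0],0]])

```text
clock: 4.6
eef_pos: [0.4329, -0.2861, 0.2138]
tool_rot: [0.589, 0.808, -0.0, -0.0]
ft_force: [-0.1, 0.4, 0.2]
grip_width: 0.085
```

```bash
cat > look.py <<'E'
import sys
from h import *
n=sys.argv[1]
plan(.467,-.324,.214,107.7)
c=cam("wrist"); np.savez(n+".npz",color=c["color"],T=c["T"],K=c["K"],d=c["d"])
cv2.imwrite(f"pics/{n}.png",cv2.resize(c["color"][:,:,::-1],(800,600),interpolation=cv2.INTER_CUBIC))
E
python3 look.py longw
```

```text
clock 4.6 pos [ 0.4329 -0.2861  0.2138] hd 107.78 q6 38.8 tilt 0.0
shift [-0.929  0.418 -0.005] roll 0.014
```

View pics/longw.png

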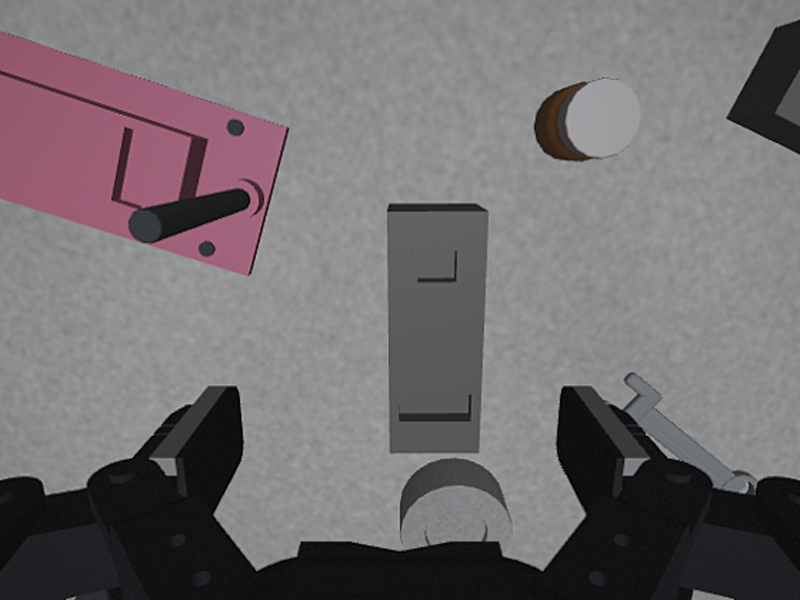

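```bash
cat > crop.py <<'E'
import sys
from h import *
n,u0,v0,u1,v1=sys.argv[1],*map(int,sys.argv[2:6]); s=float(sys.argv[6]); a=float(sys.argv[7]) if len(sys.argv)>7 else 2
im=np.load(n+".npz")["color"][v0:v1,u0:u1,::-1]
cv2.imwrite(f"pics/{n}_c.png",cv2.convertScaleAbs(cv2.resize(im,None,fx=s,fy=s,interpolation=cv2.INTER_CUBIC),alpha=a,beta=-40))
E
python3 crop.py longw 260 135 350 325 3.1
```

```text
(no output)
```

View pics/longw_c.png

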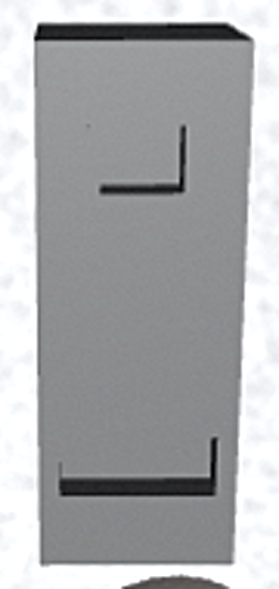

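```bash
cat > bar.py <<'E'
from h import *
def bar(n,u0,v0,s,pts,z):
    d=np.load(n+".npz"); c={k:d[k] for k in d}
    P=toplane(c,[(u0+(x+.5)/s-.5,v0+(y+.5)/s-.5) for x,y in pts],z)
    m=P.mean(0); dd=(P[0]+P[1]-P[2]-P[3])[:2]  # narrow-end first: tool x dir
    h=np.degrees(np.arctan2(dd[1],dd[0]))
    print(n,"mid",m.round(4),"tool hd",h.round(2),"sides",[np.linalg.norm(P[i]-P[(i+1)%4]).round(4) for i in range(4)])
    for i,j in((3,0),(2,1)): print(" side hd",np.degrees(np.arctan2(*(P[j]-P[i])[1::-1])).round(2))
    return m,h
E
python3 - <<'E'
from bar import *
m,h=bar("longw",260,135,3.1,[(35,40),(254,41),(233,564),(41,563)],.06)
plan(m[0],m[1],.1,h)
E
```

```text
longw mid [ 0.4652 -0.3151  0.06  ] tool hd 108.07 sides [np.float64(0.0555), np.float64(0.1496), np.float64(0.0554), np.float64(0.1494)]
 side hd 108.09
 side hd 108.05
clock 4.65 pos [ 0.4329 -0.2862  0.2138] hd 107.77 q6 38.8 tilt 0.0
shift [-0.748  0.439  2.276] roll -0.049
```

Call:
move_arm(motion=[[85,[-0.5,0.3,0.4],-0.05],[85,[-0.75,0.44,1.0],-0.05],[85,[-0.75,0.44,1.8],-0.05],[85,[-0.75,0.44,2.6],-0.05],[85,[-0.75,0.44,3.3],-0.05],[85,[-0.75,0.44,3.7],-0.05],[85,[-0.75,0.44,3.86],-0.05],[85,[-0.75,0.44,3.86],-0.05],[50,[-0.75,0.44,3.86],-0.05],[50,[-0.75,0.44,3.86],-0.05]])

```text
clock: 5.65
eef_pos: [0.4664, -0.3161, 0.0226]
tool_rot: [0.587, 0.809, -0.0, 0.002]
ft_force: [-1.4, 0.4, 6.5]
grip_width: 0.0586
```

Run:
```python
from h import *
plan(.4652,-.3151,.021,108.07)
```

```text
clock 5.65 pos [ 0.4664 -0.3161  0.0226] hd 108.07 q6 37.8 tilt 0.19
shift [ 0.027 -0.017  0.031] roll 0.0
```

Call:
move_arm(motion=[[45,[0,0,0],0],[45,[0,0,0],0],[45,[0,0,0],0],[45,[0,0,-0.1],0],[45,[0,0,-0.3],0],[45,[0,0,-0.6],0],[45,[0,0,-1.0],0],[45,[0,0,-1.5],0],[45,[0,0,-2.1],0],[45,[0,0,-2.7],0]])

```text
clock: 6.65
eef_pos: [0.4644, -0.3144, 0.1563]
tool_rot: [0.587, 0.809, 0.0, -0.001]
ft_force: [1.3, -0.6, -6.1]
grip_width: 0.0552
```

Run:
```python
from h import *
plan(.5409,.1954,.2,182.7)
print(get_obs()["ft_force"])
c=cam("wrist"); np.savez("held.npz",color=c["color"],T=c["T"],K=c["K"],d=c["d"])
cv2.imwrite(f"pics/held.png",cv2.resize(c["color"][:,:,::-1],(800,600),interpolation=cv2.INTER_CUBIC))
plan(.5409,.1954,.2,182.7)
```

```text
clock 6.65 pos [ 0.4644 -0.3144  0.1563] hd 108.08 q6 37.8 tilt 0.15
shift [ 9.22   4.618 -0.86 ] roll -12.436
[ 1.33119725 -0.63863748 -6.11794205]
clock 6.7 pos [ 0.4672 -0.3163  0.1624] hd 108.08 q6 37.8 tilt 0.42
shift [ 9.266  4.582 -0.783] roll -12.436
```

View pics/held.png

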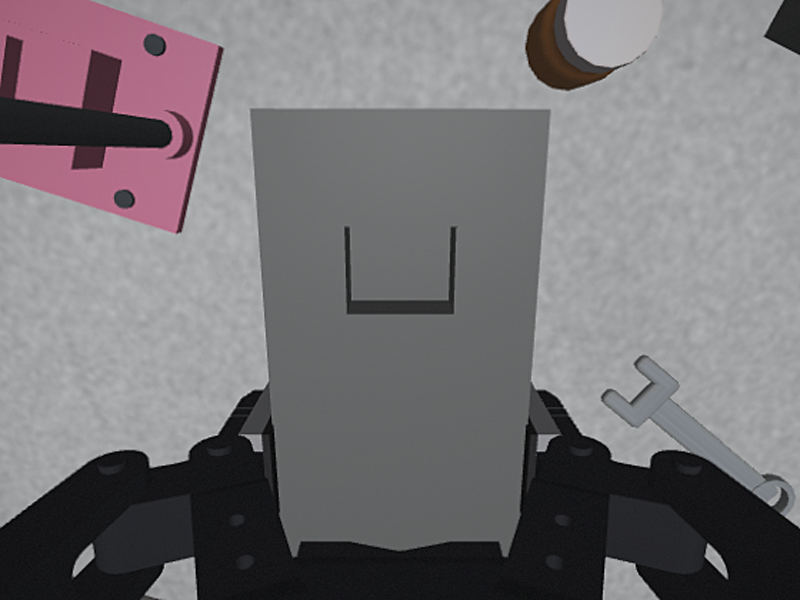

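Call:
move_arm(motion=[[45,[0.3,0.15,-0.5],-0.2],[45,[0.9,0.45,-0.85],-1.2],[45,[1.7,0.85,-0.85],-2.5],[45,[2.6,1.3,-0.85],-3.8],[45,[3.5,1.75,-0.85],-5.1],[45,[4.4,2.2,-0.85],-6.4],[45,[5.2,2.6,-0.85],-7.6],[45,[6.0,3.0,-0.85],-8.8],[45,[6.8,3.4,-0.85],-10.0],[45,[7.5,3.75,-0.85],-11.2]])

```text
clock: 7.7
eef_pos: [0.5264, 0.1018, 0.1973]
tool_rot: [0.038, 0.999, 0.0, -0.001]
ft_force: [1.1, 0.1, -5.2]
grip_width: 0.0553
```

Run:
```python
from h import *
plan(.5409,.1954,.2,182.7)
```

```text
clock 7.7 pos [0.5264 0.1018 0.1973] hd 175.64 q6 15.3 tilt 0.1
shift [-0.147  1.888 -0.055] roll -1.177
```

Call:
move_arm(motion=[[45,[-0.05,0.6,0],-0.5],[45,[-0.08,1.1,0],-0.9],[45,[-0.11,1.5,0],-1.1],[45,[-0.14,1.75,0],-1.17],[45,[-0.14,1.75,0],-1.17],[45,[-0.14,1.75,0],-1.17],[45,[-0.14,1.75,0],-1.17],[45,[-0.14,1.75,0],-1.17],[45,[-0.14,1.75,0],-1.17],[45,[-0.14,1.75,0],-1.17]])

```text
clock: 8.7
eef_pos: [0.5414, 0.1855, 0.1985]
tool_rot: [-0.02, 1.0, 0.0, 0.0]
ft_force: [0.3, 0.0, -6.3]
grip_width: 0.0549
```

```bash
python3 look.py held2; python3 crop.py held2 160 60 400 250 3.3
python3 - <<'E'
from h import *
plan(.5409,.1954,.2,182.7)
E
```

```text
clock 8.7 pos [0.5414 0.1855 0.1985] hd -177.76 q6 16.7 tilt 0.01
shift [  1.886 -10.125  -0.311] roll 12.424
clock 8.75 pos [0.5414 0.1857 0.1984] hd -177.75 q6 16.7 tilt 0.01
shift [ 0.003  0.195 -0.031] roll -0.075
```

View pics/held2_c.png

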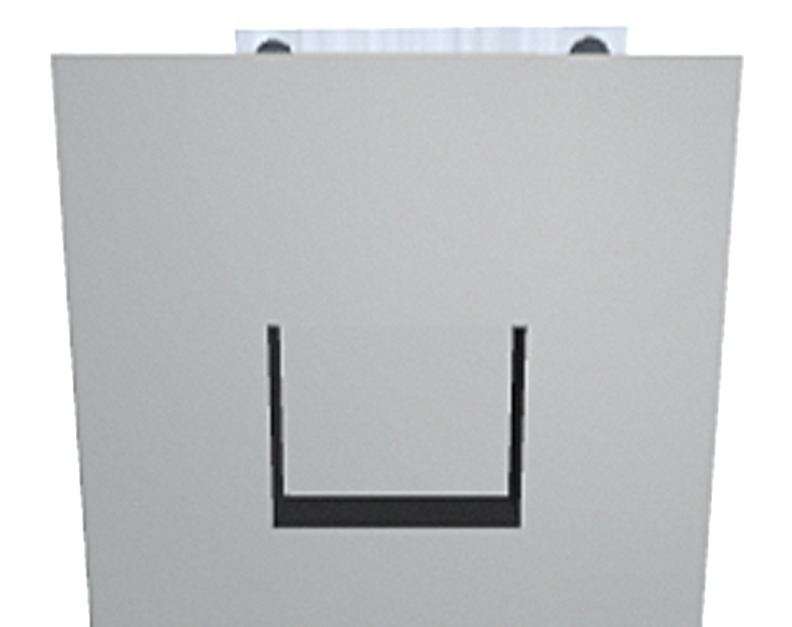

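```bash
cat > held.py <<'E'
from h import *
def held(n,u0,v0,s,pts,hs,names=None):
    d=np.load(n+".npz"); c={k:d[k] for k in d}; c["T"]=np.array(cam("wrist")["mount"])
    for h in hs:
        P=toplane(c,[(u0+(x+.5)/s-.5,v0+(y+.5)/s-.5) for x,y in pts],h)[:,:2]*1000
        print("h",h,P.round(1).tolist())
E
python3 - <<'E'
from held import *
held("held2",160,60,3.3,[(51,55),(743,57),(91,625),(703,625),(267,326),(527,326),(521,527),(274,527)],[-.036,-.038,-.040])
E
```

```text
h -0.036 [[75.9, -28.1], [75.7, 28.4], [26.2, -28.1], [26.3, 28.4], [53.8, -11.1], [53.8, 11.4], [35.7, 11.3], [35.7, -10.9]]
h -0.038 [[75.8, -27.6], [75.6, 27.8], [27.0, -27.6], [27.0, 27.9], [54.1, -10.8], [54.1, 11.1], [36.3, 11.1], [36.3, -10.7]]
h -0.04 [[75.6, -27.0], [75.4, 27.3], [27.8, -27.0], [27.8, 27.3], [54.3, -10.6], [54.3, 10.9], [36.9, 10.9], [36.9, -10.5]]
```

Call:
move_arm(motion=[[45,[-0.01,0.2,0.3],-0.08],[45,[-0.01,0.2,0.8],-0.08],[45,[-0.01,0.2,1.3],-0.08],[45,[-0.01,0.2,1.8],-0.08],[45,[-0.01,0.2,2.2],-0.08],[45,[-0.01,0.2,2.5],-0.08],[45,[-0.01,0.2,2.65],-0.08],[45,[-0.01,0.2,2.65],-0.08],[45,[-0.01,0.2,2.65],-0.08],[45,[-0.01,0.2,2.65],-0.08]])

```text
clock: 9.8
eef_pos: [0.5425, 0.1965, 0.0671]
tool_rot: [-0.024, 1.0, 0.0, 0.001]
ft_force: [-0.2, -0.1, -6.3]
grip_width: 0.0555
```

Run:
```python
from h import *
plan(.5419,.1954,.0485,182.7)
print(get_obs()["ft_force"])
c=cam("scene"); cv2.imwrite("pics/s2.png",cv2.resize(c["color"][180:290,310:450,::-1],None,fx=5,fy=5,interpolation=cv2.INTER_CUBIC))
```

```text
clock 9.8 pos [0.5425 0.1965 0.0671] hd -177.23 q6 17.1 tilt 0.15
shift [ 0.014 -0.021  0.372] roll 0.012
[-0.1663511  -0.12772457 -6.33265327]
```

View pics/s2.png

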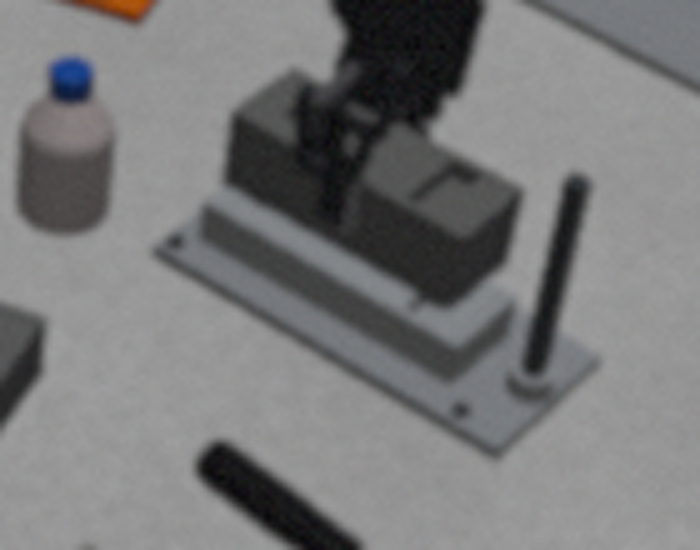

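Call:
move_arm(motion=[[45,[0.01,-0.02,0.03],0],[45,[0.01,-0.02,0.07],0],[45,[0.01,-0.02,0.11],0],[45,[0.01,-0.02,0.15],0],[45,[0.01,-0.02,0.19],0],[45,[0.01,-0.02,0.23],0],[45,[0.01,-0.02,0.27],0],[45,[0.01,-0.02,0.31],0],[45,[0.01,-0.02,0.35],0],[45,[0.01,-0.02,0.36],0]])

```text
clock: 10.85
eef_pos: [0.541, 0.1951, 0.0489]
tool_rot: [-0.024, 1.0, 0.0, 0.0]
ft_force: [-3.8, -1.7, 5.4]
grip_width: 0.055
```

```bash
python3 - <<'E'
from h import *
plan(.5419,.1954,.0485,182.7)
print(get_obs()["ft_force"],get_obs()["ft_torque"])
E
python3 look.py h3;python3 - <<'E'
from h import *
c=cam("scene"); cv2.imwrite("pics/s3.png",cv2.resize(c["color"][180:290,310:450,::-1],None,fx=5,fy=5,interpolation=cv2.INTER_CUBIC))
E
```

```text
clock 10.85 pos [0.541  0.1951 0.0489] hd -177.22 q6 17.1 tilt 0.03
shift [-0.017  0.005  0.007] roll 0.013
[-3.84309725 -1.67719623  5.35447308] [-0.12108498  0.62165144  0.00613872]
clock 10.85 pos [0.541  0.1951 0.0489] hd -177.22 q6 17.1 tilt 0.03
shift [  1.98  -10.297  -3.306] roll 12.513
```

View pics/s3.png

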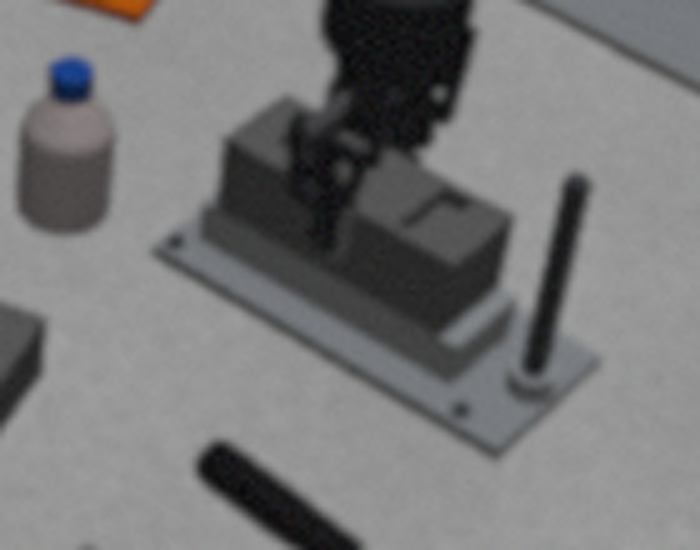

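Call:
move_arm(motion=[[45,[0,0,0.01],0],[85,[0,0,0.01],0],[85,[0,0,0.01],0],[85,[0,0,0.01],0],[85,[0,0,-0.2],0],[85,[0,0,-0.6],0],[85,[0,0,-1.2],0],[85,[-0.1,0,-2.1],0],[85,[-0.26,0,-3.0],0],[85,[-0.26,0,-3.6],0]])

```text
clock: 11.95
eef_pos: [0.5558, 0.1961, 0.2324]
tool_rot: [-0.024, 1.0, 0.001, 0.003]
ft_force: [-0.8, 0.6, 0.8]
grip_width: 0.0849
```

```bash
python3 look.py l2; sleep 0; python3 look.py l2; python3 look.py l2; python3 -c "
from h import *
plan(.5419,.1954,.2,182.7)"
```

```text
clock 11.95 pos [0.5558 0.1961 0.2324] hd -177.24 q6 16.7 tilt 0.35
shift [  2.278 -10.306   0.338] roll 12.51
clock 12.0 pos [0.5575 0.1968 0.2373] hd -177.24 q6 16.7 tilt 0.78
shift [  2.314 -10.318   0.397] roll 12.51
clock 12.05 pos [0.5572 0.1968 0.2347] hd -177.24 q6 16.7 tilt 0.7
shift [  2.308 -10.318   0.35 ] roll 12.511
clock 12.1 pos [0.5558 0.1963 0.2315] hd -177.23 q6 16.7 tilt 0.41
shift [ 0.282 -0.006  0.628] roll 0.012
```

View pics/l2.png

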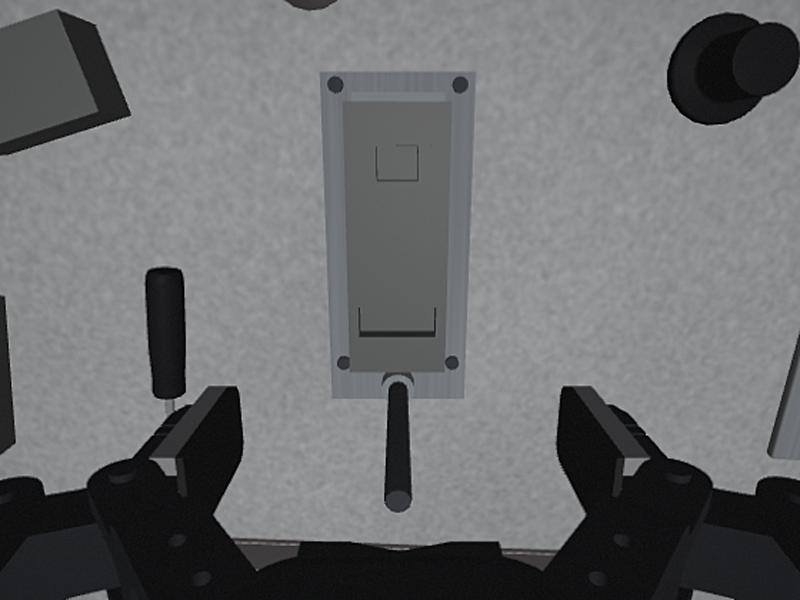

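```bash
for i in 1 2 3 4; do python3 look.py l2|head -1; done; python3 crop.py l2 230 60 325 270 2.8 1.8
```

```text
clock 12.1 pos [0.5558 0.1963 0.2315] hd -177.23 q6 16.7 tilt 0.41
clock 12.15 pos [0.5545 0.1959 0.2291] hd -177.22 q6 16.7 tilt 0.16
clock 12.2 pos [0.5537 0.1956 0.2275] hd -177.23 q6 16.7 tilt 0.03
clock 12.25 pos [0.5531 0.1954 0.2266] hd -177.23 q6 16.7 tilt 0.14
```

View pics/l2_c.png

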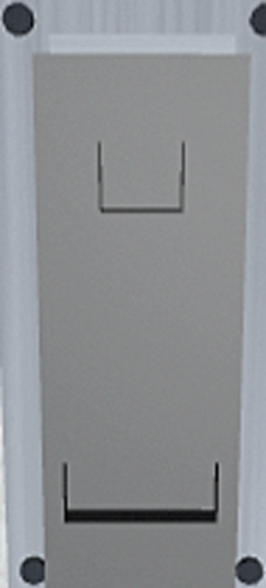

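```bash
cat > notch.py <<'E'
from h import *
def notch(n,u0,v0,s,N,W,z):
    d=np.load(n+".npz"); c={k:d[k] for k in d}
    f=lambda q:toplane(c,[(u0+(x+.5)/s-.5,v0+(y+.5)/s-.5) for x,y in q],z)
    N=f(N);W=f(W);a=N.mean(0);b=W.mean(0);dd=b-a
    print("sizes",[np.linalg.norm(P[i]-P[j]).round(4) for P in(N,W) for i,j in((0,1),(2,3),(1,2))],"dist",np.linalg.norm(dd).round(4),"hd",np.degrees(np.arctan2(dd[1],dd[0])).round(2),"mid",((a+b)/2).round(4))
E
python3 - <<'E'
from notch import *
notch("l2",230,60,2.8,[(98,142),(186,142),(185,213),(99,213)],[(64,463),(218,463),(217,523),(65,523)],.086)
plan(.6576+.014,-.1132,.209,175.3)
E
```

```text
sizes [np.float64(0.023), np.float64(0.0229), np.float64(0.0183), np.float64(0.0437), np.float64(0.0438), np.float64(0.0181)] dist 0.0879 hd 2.62 mid [0.5403 0.1952 0.086 ]
clock 12.3 pos [0.5529 0.1953 0.2261] hd -177.22 q6 16.7 tilt 0.2
shift [-2.073 -6.278  0.342] roll 1.246
```

Call:
move_arm(motion=[[85,[-0.2,-0.6,0.05],0.2],[85,[-0.5,-1.5,0.1],0.5],[85,[-0.8,-2.4,0.15],0.8],[85,[-1.1,-3.3,0.2],1.0],[85,[-1.4,-4.2,0.25],1.25],[85,[-1.7,-5.1,0.3],1.25],[85,[-1.95,-5.8,0.34],1.25],[85,[-2.05,-6.2,0.34],1.25],[85,[-2.07,-6.28,0.34],1.25],[85,[-2.07,-6.28,0.34],1.25]])

```text
clock: 13.3
eef_pos: [0.6718, -0.1132, 0.209]
tool_rot: [0.042, 0.999, 0.0, -0.002]
ft_force: [-0.1, 0.1, -0.0]
grip_width: 0.0847
```

```bash
for i in 1 2 3 4 5; do python3 look.py mw|head -1; done
```

```text
clock 13.3 pos [ 0.6718 -0.1132  0.209 ] hd 175.21 q6 -4.8 tilt 0.18
clock 13.35 pos [ 0.6719 -0.1121  0.2097] hd 175.29 q6 -4.8 tilt 0.14
clock 13.4 pos [ 0.672  -0.1115  0.2102] hd 175.35 q6 -4.8 tilt 0.1
clock 13.45 pos [ 0.6722 -0.1112  0.2106] hd 175.38 q6 -4.8 tilt 0.06
clock 13.5 pos [ 0.6723 -0.1111  0.2109] hd 175.4 q6 -4.8 tilt 0.03
```

View pics/mw.png

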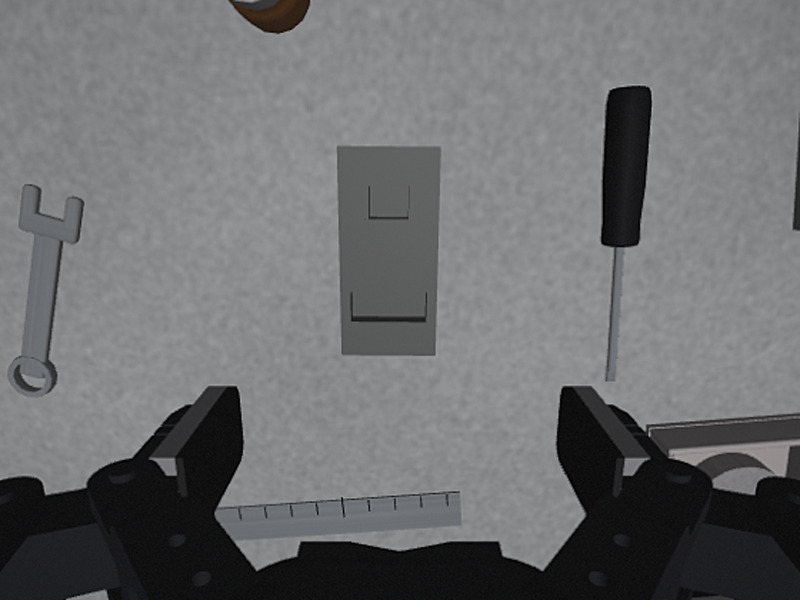

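```bash
python3 crop.py mw 225 90 320 260 3.4 2
```

```text
(no output)
```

View pics/mw_c.png

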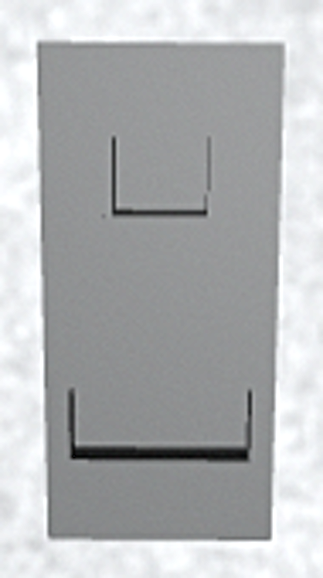

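Run:
```python
from bar import *
m,h=bar("mw",225,90,3.4,[(38,41),(285,43),(272,538),(49,537)],.055)
plan(m[0],m[1],.018,h)
```

```text
mw mid [ 0.6597 -0.1162  0.055 ] tool hd 174.98 sides [np.float64(0.0557), np.float64(0.1191), np.float64(0.0559), np.float64(0.1193)]
 side hd 174.94
 side hd 175.02
clock 13.55 pos [ 0.6724 -0.1112  0.2112] hd 175.39 q6 -4.8 tilt 0.01
shift [ 0.245 -0.119  3.863] roll 0.07
```

Call:
move_arm(motion=[[85,[0.2,-0.1,0.4],0.07],[85,[0.24,-0.12,1.0],0.07],[85,[0.24,-0.12,1.8],0.07],[85,[0.24,-0.12,2.6],0.07],[85,[0.24,-0.12,3.3],0.07],[85,[0.24,-0.12,3.7],0.07],[85,[0.24,-0.12,3.86],0.07],[85,[0.24,-0.12,3.86],0.07],[45,[0.24,-0.12,3.86],0.07],[45,[0.24,-0.12,3.86],0.07]])

```text
clock: 14.55
eef_pos: [0.6617, -0.118, 0.0201]
tool_rot: [0.045, 0.999, -0.0, 0.002]
ft_force: [0.3, -0.8, 0.8]
grip_width: 0.0582
```

Call:
move_arm(motion=[[45,[0,0,0],0],[45,[0,0,0],0],[45,[0,0,0],0],[45,[0,0,-0.1],0],[45,[0,0,-0.3],0],[45,[0,0,-0.7],0],[45,[0,0,-1.3],0],[45,[0,0,-2.0],0],[45,[0,0,-2.8],0],[45,[0,0,-3.6],0]])

```text
clock: 15.55
eef_pos: [0.6591, -0.1179, 0.1987]
tool_rot: [0.045, 0.999, 0.0, -0.001]
ft_force: [0.8, -0.5, -3.9]
grip_width: 0.0551
```

Run:
```python
from h import *
plan(.5411,.1952,.2,182.62)
print(get_obs()["ft_force"],get_obs()["grip_width"])
```

```text
clock 15.55 pos [ 0.6591 -0.1179  0.1987] hd 174.84 q6 -5.0 tilt 0.13
shift [ 2.914  6.025 -0.019] roll -1.297
[ 0.81217874 -0.52649316 -3.86208175] 0.05507753599139731
```

Call:
move_arm(motion=[[45,[0.2,0.4,0],-0.2],[45,[0.55,1.2,0],-0.5],[45,[0.95,2.0,0],-0.8],[45,[1.35,2.8,0],-1.1],[45,[1.75,3.6,0],-1.3],[45,[2.15,4.4,0],-1.3],[45,[2.5,5.2,0],-1.3],[45,[2.8,5.8,0],-1.3],[45,[2.91,6.02,0],-1.3],[45,[2.91,6.02,0],-1.3]])

```text
clock: 16.55
eef_pos: [0.5411, 0.1964, 0.1978]
tool_rot: [-0.025, 1.0, -0.0, -0.0]
ft_force: [-0.2, -1.6, -3.6]
grip_width: 0.0555
```

```bash
for i in 1 2 3 4 5 6; do python3 look.py heldm|head -1; done;  python3 crop.py heldm 160 80 400 260 3.3
```

```text
clock 16.55 pos [0.5411 0.1964 0.1978] hd -177.16 q6 17.1 tilt 0.05
clock 16.6 pos [0.5418 0.195  0.1978] hd -177.27 q6 17.1 tilt 0.07
clock 16.65 pos [0.5423 0.1942 0.1977] hd -177.36 q6 17.1 tilt 0.07
clock 16.7 pos [0.5425 0.1937 0.1977] hd -177.42 q6 17.1 tilt 0.05
clock 16.75 pos [0.5427 0.1935 0.1977] hd -177.46 q6 17.1 tilt 0.04
clock 16.8 pos [0.5427 0.1934 0.1977] hd -177.48 q6 17.1 tilt 0.03
```

View pics/heldm_c.png

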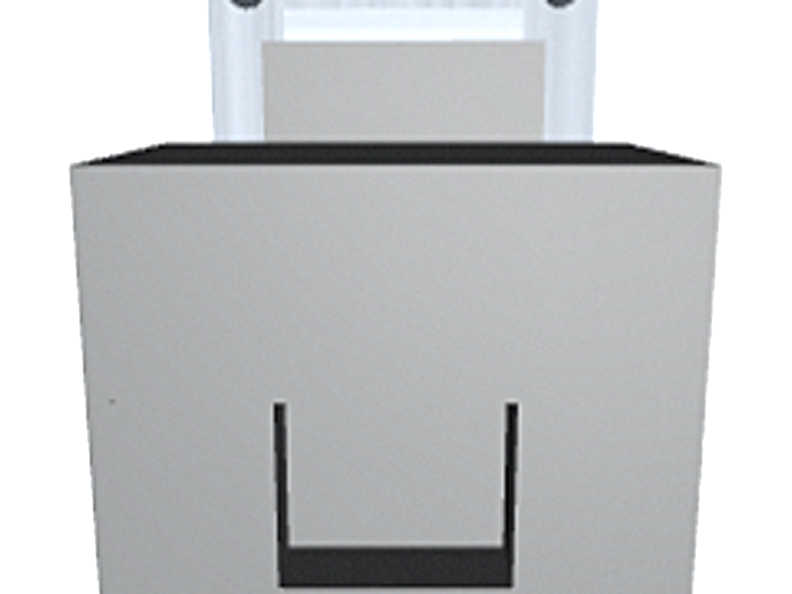

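Run:
```python
from held import *
held("heldm",160,80,3.3,[(70,165),(720,165),(100,594),(692,594),(273,403),(518,403),(513,587),(279,587)],[-.034,-.036,-.038])
plan(.5411,.1952,.2,182.62)
```

```text
h -0.034 [[61.7, -28.0], [61.7, 28.0], [21.9, -28.0], [21.9, 28.1], [40.6, -11.1], [40.6, 11.1], [22.7, 11.1], [22.6, -11.0]]
h -0.036 [[61.8, -27.5], [61.8, 27.5], [22.8, -27.5], [22.8, 27.6], [41.1, -10.9], [41.1, 10.9], [23.5, 10.9], [23.5, -10.8]]
h -0.038 [[61.9, -27.0], [61.9, 26.9], [23.6, -27.0], [23.6, 27.1], [41.6, -10.7], [41.6, 10.7], [24.3, 10.7], [24.3, -10.6]]
clock 16.9 pos [0.5426 0.1936 0.1977] hd -177.47 q6 17.1 tilt 0.02
shift [ 0.029  0.033 -0.046] roll -0.015
```

Call:
move_arm(motion=[[45,[0.01,0.03,0.2],-0.02],[45,[0.01,0.03,0.5],-0.02],[45,[0.01,0.03,0.9],-0.02],[45,[0.01,0.03,1.25],-0.02],[45,[0.01,0.03,1.5],-0.02],[45,[0.01,0.03,1.63],-0.02],[45,[0.01,0.03,1.69],-0.02],[45,[0.01,0.03,1.69],-0.02],[45,[0.01,0.03,1.69],-0.02],[45,[0.01,0.03,1.69],-0.02]])

```text
clock: 17.9
eef_pos: [0.5423, 0.1966, 0.1143]
tool_rot: [-0.024, 1.0, 0.0, 0.001]
ft_force: [0.7, -0.1, -4.4]
grip_width: 0.0551
```

Run:
```python
from h import *
plan(.5420,.1953,.0965,182.62)
```

```text
clock 17.9 pos [0.5423 0.1966 0.1143] hd -177.22 q6 17.2 tilt 0.11
shift [ 0.007 -0.027  0.355] roll 0.026
```

Call:
move_arm(motion=[[45,[0.005,-0.025,0.03],0.02],[45,[0.005,-0.025,0.07],0.02],[45,[0.005,-0.025,0.11],0.02],[45,[0.005,-0.025,0.15],0.02],[45,[0.005,-0.025,0.19],0.02],[45,[0.005,-0.025,0.23],0.02],[45,[0.005,-0.025,0.27],0.02],[45,[0.005,-0.025,0.31],0.02],[45,[0.005,-0.025,0.34],0.02],[45,[0.005,-0.025,0.35],0.02]])

```text
clock: 18.9
eef_pos: [0.5415, 0.1952, 0.0964]
tool_rot: [-0.023, 1.0, 0.0, 0.0]
ft_force: [-2.9, -0.3, 1.6]
grip_width: 0.055
```

Run:
```python
from h import *
plan(.5420,.1953,.0965,182.62)
print(get_obs()["ft_force"])
c=cam("scene"); cv2.imwrite("pics/s4.png",cv2.resize(c["color"][150:290,310:450,::-1],None,fx=4,fy=4,interpolation=cv2.INTER_CUBIC))
```

```text
clock 18.9 pos [0.5415 0.1952 0.0964] hd -177.35 q6 17.2 tilt 0.03
shift [-0.01   0.002 -0.002] roll 0.005
[-2.87851114 -0.31610248  1.57354499]
```

View pics/s4.png

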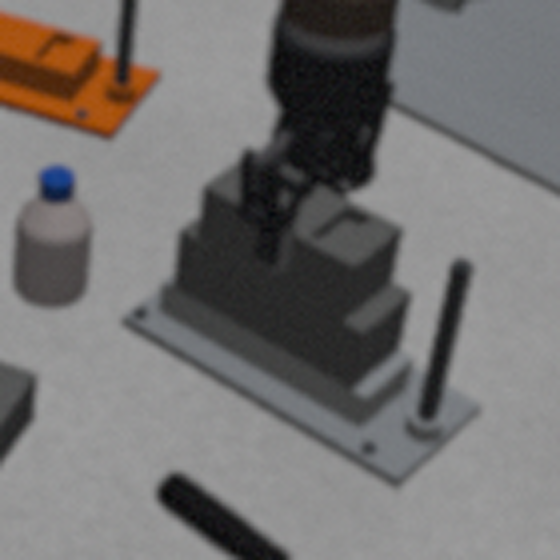

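Call:
move_arm(motion=[[45,[0,0,0.02],0],[85,[0,0,0.02],0],[85,[0,0,0.02],0],[85,[0,0,0.02],0],[85,[0,0,-0.2],0],[85,[0,0,-0.6],0],[85,[0,0,-1.3],0],[85,[-0.1,0,-2.2],0],[85,[-0.22,0,-2.9],0],[85,[-0.25,0,-3.4],0]])

```text
clock: 19.95
eef_pos: [0.5552, 0.196, 0.27]
tool_rot: [-0.023, 1.0, 0.001, 0.003]
ft_force: [0.5, -0.1, 0.5]
grip_width: 0.0851
```

```bash
for i in 1 2 3 4 5 6 7; do python3 look.py m2|head -1; done;  python3 crop.py m2 225 60 325 260 2.9
```

```text
clock 19.95 pos [0.5552 0.196  0.27  ] hd -177.36 q6 16.8 tilt 0.3
clock 20.0 pos [0.5566 0.1965 0.2739] hd -177.36 q6 16.8 tilt 0.66
clock 20.05 pos [0.5564 0.1965 0.2716] hd -177.36 q6 16.8 tilt 0.58
clock 20.1 pos [0.5553 0.1961 0.2689] hd -177.35 q6 16.8 tilt 0.34
clock 20.15 pos [0.5543 0.1958 0.2668] hd -177.35 q6 16.8 tilt 0.12
clock 20.2 pos [0.5536 0.1956 0.2654] hd -177.35 q6 16.8 tilt 0.04
clock 20.25 pos [0.5532 0.1955 0.2646] hd -177.35 q6 16.8 tilt 0.13
```

View pics/m2_c.png

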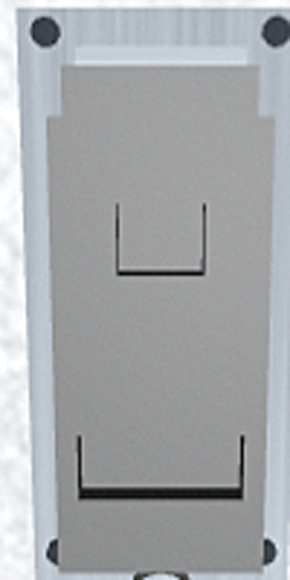

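View pics/m2.png

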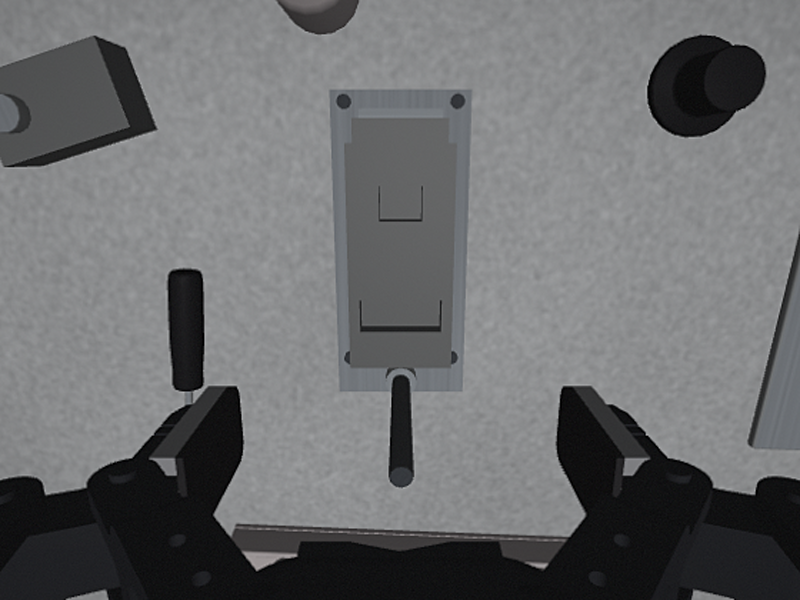

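Run:
```python
from notch import *
from bar import bar
notch("m2",225,60,2.9,[(116,204),(206,204),(206,275),(117,275)],[(78,436),(244,436),(243,499),(79,499)],.131)
bar("m2",225,60,2.9,[(46,116),(275,116),(265,571),(58,571)],.131)
plan(.4666,-.0444,.204,108.5)
```

```text
sizes [np.float64(0.0225), np.float64(0.0226), np.float64(0.0176), np.float64(0.0438), np.float64(0.044), np.float64(0.0175)] dist 0.0599 hd 2.62 mid [0.5398 0.1952 0.131 ]
m2 mid [0.5396 0.1952 0.131 ] tool hd -177.19 sides [np.float64(0.056), np.float64(0.1194), np.float64(0.0566), np.float64(0.1194)]
 side hd -177.35
 side hd -177.03
clock 20.3 pos [0.5531 0.1954 0.2643] hd -177.34 q6 16.8 tilt 0.17
shift [ 1.946 -4.711  1.216] roll 12.359
```

Call:
move_arm(motion=[[85,[0.2,-0.5,0.0],1.0],[85,[0.4,-1.0,0.1],2.3],[85,[0.7,-1.6,0.25],3.7],[85,[0.9,-2.2,0.4],5.1],[85,[1.2,-2.8,0.6],6.5],[85,[1.45,-3.4,0.8],7.9],[85,[1.7,-4.0,1.0],9.3],[85,[1.85,-4.5,1.15],10.7],[85,[1.95,-4.71,1.22],11.9],[85,[1.95,-4.71,1.22],12.36]])

```text
clock: 21.3
eef_pos: [0.4652, -0.0455, 0.2029]
tool_rot: [0.587, 0.81, -0.001, -0.002]
ft_force: [0.8, 0.1, -0.2]
grip_width: 0.0848
```

```bash
for i in 1 2 3 4 5 6 7; do python3 look.py sw|head -1; done
```

```text
clock 21.3 pos [ 0.4652 -0.0455  0.2029] hd 108.14 q6 66.3 tilt 0.26
clock 21.35 pos [ 0.4657 -0.0449  0.2033] hd 108.18 q6 66.3 tilt 0.21
clock 21.4 pos [ 0.4662 -0.0444  0.2036] hd 108.43 q6 66.1 tilt 0.16
clock 21.45 pos [ 0.4666 -0.0441  0.2039] hd 108.53 q6 66.1 tilt 0.13
clock 21.5 pos [ 0.4669 -0.0439  0.2041] hd 108.56 q6 66.1 tilt 0.09
clock 21.55 pos [ 0.4671 -0.0438  0.2043] hd 108.57 q6 66.1 tilt 0.06
clock 21.6 pos [ 0.4673 -0.0437  0.2045] hd 108.57 q6 66.1 tilt 0.04
```

View pics/sw.png

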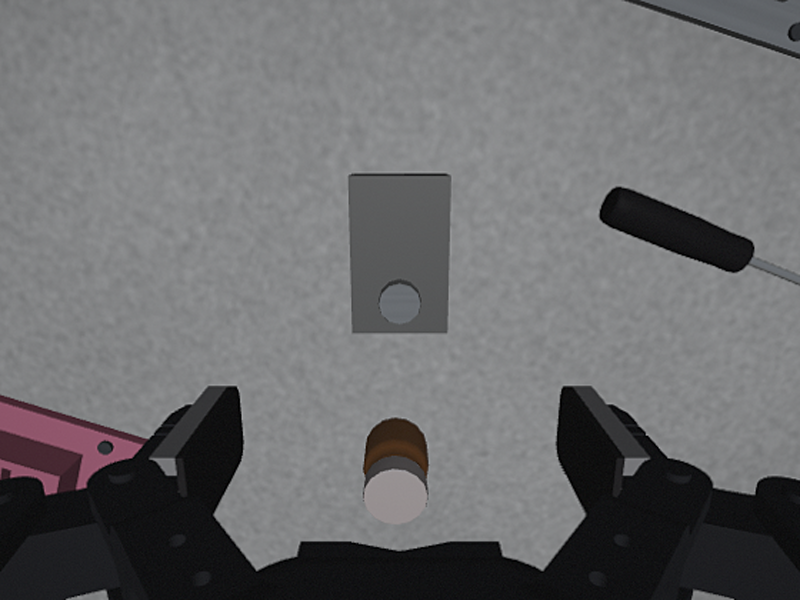

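```bash
python3 crop.py sw 230 110 330 245 4.2
```

```text
(no output)
```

View pics/sw_c.png

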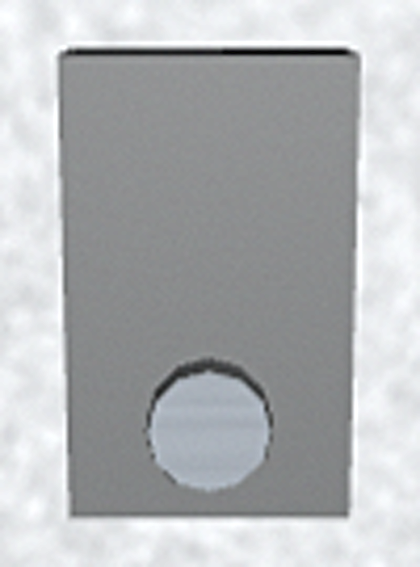

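Run:
```python
from bar import *
m,h=bar("sw",230,110,4.2,[(59,54),(360,54),(350,517),(70,517)],.05)
plan(m[0],m[1],.016,h)
```

```text
sw mid [ 0.464  -0.0325  0.05  ] tool hd 108.63 sides [np.float64(0.0555), np.float64(0.09), np.float64(0.0559), np.float64(0.09)]
 side hd 108.5
 side hd 108.77
clock 21.65 pos [ 0.4674 -0.0437  0.2046] hd 108.57 q6 66.1 tilt 0.03
shift [0.233 0.009 3.772] roll -0.011
```

Call:
move_arm(motion=[[85,[0.2,0.01,0.4],0],[85,[0.22,0.01,1.0],0],[85,[0.22,0.01,1.8],0],[85,[0.22,0.01,2.6],0],[85,[0.22,0.01,3.2],0],[85,[0.22,0.01,3.6],0],[85,[0.22,0.01,3.77],0],[85,[0.22,0.01,3.77],0],[45,[0.22,0.01,3.77],0],[45,[0.22,0.01,3.77],0]])

```text
clock: 22.65
eef_pos: [0.4656, -0.0335, 0.0176]
tool_rot: [0.584, 0.812, 0.001, 0.001]
ft_force: [-5.6, -3.3, 1.7]
grip_width: 0.0585
```

Call:
move_arm(motion=[[45,[0,0,0],0],[45,[0,0,0],0],[45,[0,0,0],0],[45,[0,0,-0.1],0],[45,[0,0,-0.3],0],[45,[0,0,-0.7],0],[45,[0,0,-1.3],0],[45,[0,0,-2.1],0],[45,[0,0,-3.0],0],[45,[0,0,-3.9],0]])

```text
clock: 23.65
eef_pos: [0.4634, -0.0334, 0.2132]
tool_rot: [0.584, 0.812, -0.0, -0.0]
ft_force: [1.7, -0.1, -3.3]
grip_width: 0.0548
```

Run:
```python
from h import *
plan(.5407,.1952,.24,182.62)
print(get_obs()["ft_force"],get_obs()["grip_width"])
```

```text
clock 23.65 pos [ 0.4634 -0.0334  0.2132] hd 108.49 q6 67.4 tilt 0.06
shift [ 3.846  2.916 -0.537] roll -12.355
[ 1.69473604 -0.07822713 -3.27431947] 0.05480684690240688
```

Call:
move_arm(motion=[[45,[0.1,0.1,-0.4],-1.0],[45,[0.5,0.4,-0.54],-2.3],[45,[1.0,0.8,-0.54],-3.7],[45,[1.5,1.2,-0.54],-5.1],[45,[2.0,1.6,-0.54],-6.5],[45,[2.5,1.95,-0.54],-7.9],[45,[3.0,2.3,-0.54],-9.3],[45,[3.5,2.65,-0.54],-10.7],[45,[3.8,2.88,-0.54],-11.9],[45,[3.84,2.92,-0.54],-12.35]])

```text
clock: 24.65
eef_pos: [0.5418, 0.1973, 0.2379]
tool_rot: [-0.026, 1.0, 0.0, -0.0]
ft_force: [0.5, 0.5, -3.0]
grip_width: 0.0546
```

```bash
for i in 1 2 3 4 5 6 7; do python3 look.py helds|head -1; done;  python3 crop.py helds 160 100 400 290 3.3
```

```text
clock 24.65 pos [0.5418 0.1973 0.2379] hd -177.05 q6 17.0 tilt 0.06
clock 24.7 pos [0.5417 0.1966 0.238 ] hd -177.08 q6 17.0 tilt 0.06
clock 24.75 pos [0.5415 0.1957 0.238 ] hd -177.33 q6 17.2 tilt 0.08
clock 24.8 pos [0.5414 0.195  0.2381] hd -177.43 q6 17.2 tilt 0.08
clock 24.85 pos [0.5415 0.1947 0.2382] hd -177.47 q6 17.2 tilt 0.06
clock 24.9 pos [0.5416 0.1944 0.2383] hd -177.48 q6 17.2 tilt 0.04
clock 24.95 pos [0.5417 0.1943 0.2384] hd -177.49 q6 17.2 tilt 0.03
```

View pics/helds_c.png

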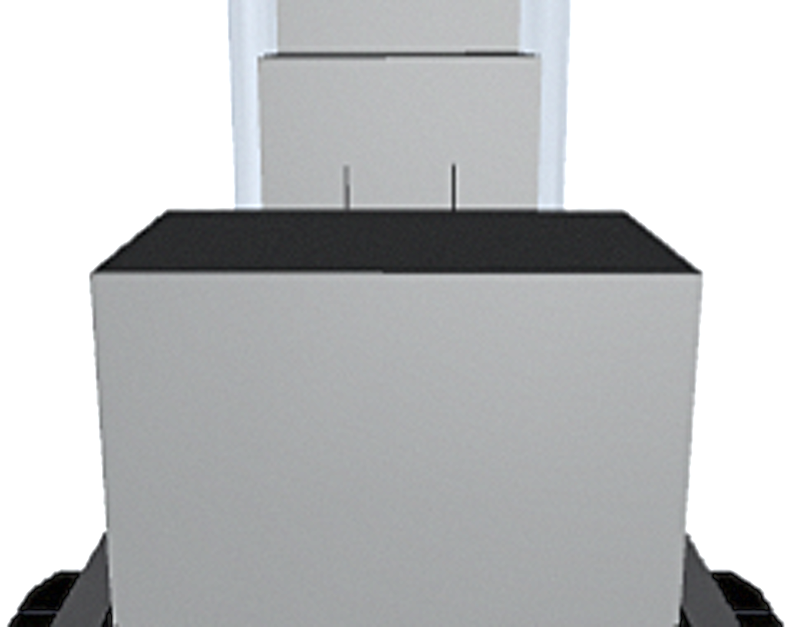

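Run:
```python
from held import *
held("helds",160,100,3.3,[(90,273),(702,272),(113,625),(681,625)],[-.030,-.032,-.034])
plan(.5412,.1952,.146,182.62)
```

```text
h -0.03 [[45.7, -28.3], [45.8, 28.4], [9.7, -28.4], [9.7, 28.7]]
h -0.032 [[46.1, -27.8], [46.2, 27.9], [10.7, -27.9], [10.8, 28.2]]
h -0.034 [[46.5, -27.3], [46.6, 27.4], [11.8, -27.4], [11.8, 27.7]]
clock 25.05 pos [0.5418 0.1943 0.2385] hd -177.48 q6 17.2 tilt 0.0
shift [0.012 0.018 1.851] roll -0.017
```

Call:
move_arm(motion=[[45,[0.02,0.01,0.2],-0.02],[45,[0.02,0.01,0.5],-0.02],[45,[0.02,0.01,0.9],-0.02],[45,[0.02,0.01,1.25],-0.02],[45,[0.02,0.01,1.5],-0.02],[45,[0.02,0.01,1.63],-0.02],[45,[0.02,0.01,1.67],-0.02],[45,[0.02,0.01,1.67],-0.02],[45,[0.02,0.01,1.67],-0.02],[45,[0.02,0.01,1.67],-0.02]])

```text
clock: 26.05
eef_pos: [0.5415, 0.1956, 0.1557]
tool_rot: [-0.024, 1.0, 0.0, 0.001]
ft_force: [-0.7, -0.0, -3.0]
grip_width: 0.0553
```

Run:
```python
from h import *
plan(.5409,.1953,.139,182.62)
```

```text
clock 26.05 pos [0.5415 0.1956 0.1557] hd -177.29 q6 17.1 tilt 0.1
shift [ 0.014 -0.006  0.335] roll 0.016
```

Call:
move_arm(motion=[[45,[0.006,-0.006,0.03],0.02],[45,[0.006,-0.006,0.07],0.02],[45,[0.006,-0.006,0.11],0.02],[45,[0.006,-0.006,0.15],0.02],[45,[0.006,-0.006,0.19],0.02],[45,[0.006,-0.006,0.23],0.02],[45,[0.006,-0.006,0.27],0.02],[45,[0.006,-0.006,0.3],0.02],[45,[0.006,-0.006,0.33],0.02],[45,[0.006,-0.006,0.34],0.02]])

```text
clock: 27.05
eef_pos: [0.5407, 0.1951, 0.1389]
tool_rot: [-0.023, 1.0, 0.0, 0.0]
ft_force: [-3.8, -1.8, 6.5]
grip_width: 0.0552
```

Run:
```python
from h import *
plan(.5409,.1953,.139,182.62)
print(get_obs()["ft_force"])
c=cam("scene"); cv2.imwrite("pics/s5.png",cv2.resize(c["color"][150:290,310:450,::-1],None,fx=4,fy=4,interpolation=cv2.INTER_CUBIC))
```

```text
clock 27.05 pos [0.5407 0.1951 0.1389] hd -177.4 q6 17.2 tilt 0.05
shift [-0.005  0.003 -0.002] roll -0.004
[-3.7675382  -1.77910304  6.50122684]
```

View pics/s5.png

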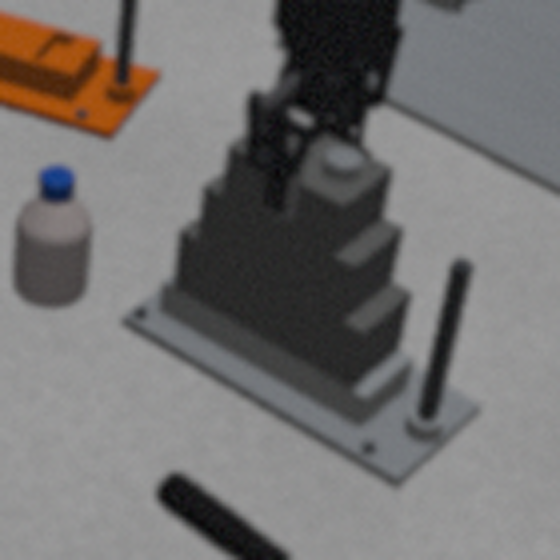

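All three are stacked. I'll release, rise and check.

Call:
move_arm(motion=[[45,[0,0,0.01],0],[85,[0,0,0.01],0],[85,[0,0,0.01],0],[85,[0,0,0.01],0],[85,[0,0,-0.1],0],[85,[0,0,-0.4],0],[85,[0,0,-0.9],0],[85,[-0.1,0,-1.5],0],[85,[-0.2,0,-2.1],0],[85,[-0.25,0,-2.5],0]])

```text
clock: 28.1
eef_pos: [0.5542, 0.1959, 0.2657]
tool_rot: [-0.023, 1.0, 0.001, 0.002]
ft_force: [0.1, 0.4, -0.5]
grip_width: 0.085
```

```bash
for i in 1 2 3 4 5 6 7; do python3 look.py fin|head -1; done
python3 - <<'E'
from h import *
c=cam("scene"); cv2.imwrite("pics/s6.png",cv2.resize(c["color"][130:290,310:450,::-1],None,fx=3.7,fy=3.7,interpolation=cv2.INTER_CUBIC))
E
```

```text
clock 28.1 pos [0.5542 0.1959 0.2657] hd -177.41 q6 16.9 tilt 0.21
clock 28.15 pos [0.5556 0.1963 0.2688] hd -177.42 q6 16.9 tilt 0.51
clock 28.2 pos [0.5553 0.1963 0.2668] hd -177.42 q6 16.9 tilt 0.44
clock 28.25 pos [0.5542 0.196  0.2645] hd -177.41 q6 16.9 tilt 0.23
clock 28.3 pos [0.5533 0.1957 0.2628] hd -177.41 q6 16.9 tilt 0.04
clock 28.35 pos [0.5527 0.1955 0.2618] hd -177.41 q6 16.9 tilt 0.09
clock 28.4 pos [0.5524 0.1954 0.2613] hd -177.41 q6 16.9 tilt 0.15
```

View pics/fin.png

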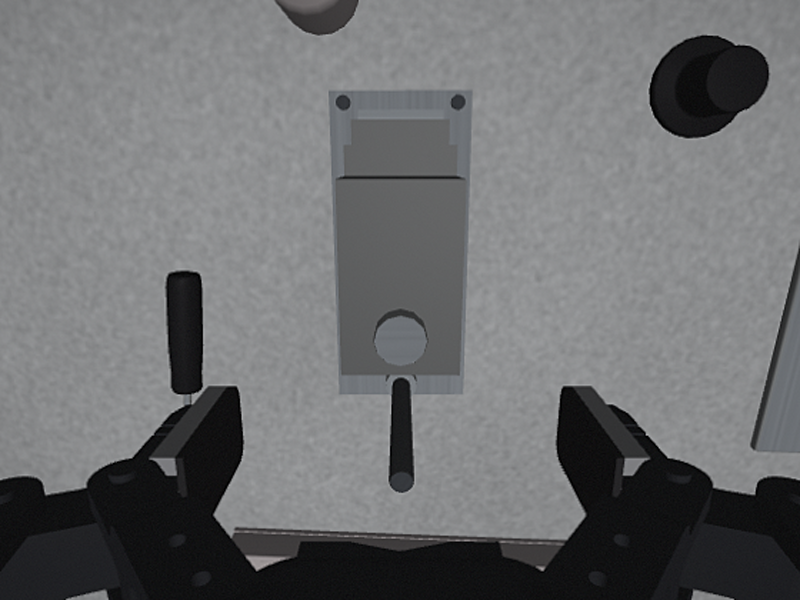

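View pics/s6.png

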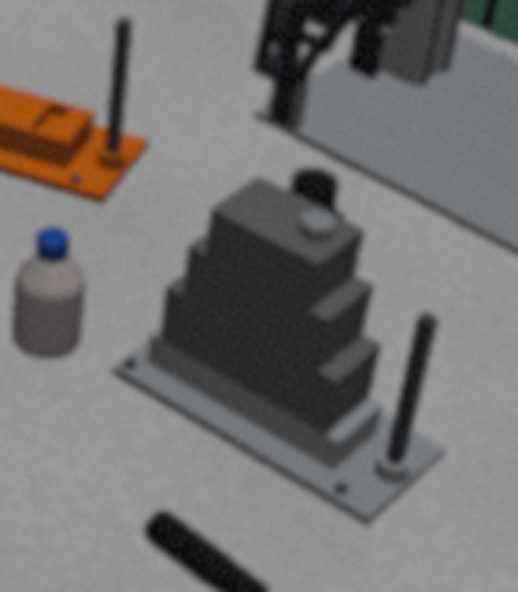

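Run:
```python
from bar import *
bar("fin",0,0,800/560,[(335.3,178.5),(466.5,178.5),(463,375.3),(340.5,375.3)],.171)
print(get_obs()["ft_force"].round(1))
```

```text
fin mid [0.5397 0.1955 0.171 ] tool hd -177.11 sides [np.float64(0.0558), np.float64(0.0903), np.float64(0.0576), np.float64(0.0903)]
 side hd -177.68
 side hd -176.54
[ 0.3  0.3 -0.9]
```

The short bar is at (0.5397, 0.1955) against the middle bar's (0.5397, 0.1952), and its top is at the seated height. I'll hand in.

Run:
```python
from workcell import *
print(job_done())
```

```text
the job is handed in; nothing more can be done
None
```

The riser is built in the grey nest: long, then middle, then short with the steel button on top. I handed the job in at about 28.5 s of the 72 s; no verdict was reported.

- **Placing:** I gripped each bar across its width and measured where it sat in the jaws from a wrist picture. I then lowered it slowly into its notches with only light contact, about 10 N or less at the wrist readings, before letting go.
- **Sideways fit:** in the last wrist views the long bar was about 0.6 mm off the nest's middle, the middle bar about 0.6 mm off the long bar, and the short bar about 0.3 mm off the middle bar. These rest on a calibration good to about 2 mm; the limit is 4.5 mm.
- **Turn:** the long and middle bars lie within about 0.1° of what they sit on. For the short bar the rougher corner readings of its two long sides differed by about 1.1°; their average is within about 0.3°, against a limit of 5.7° (0.1 rad).
- **Height and level:** the tool heights at seating matched the fully home values to within about 0.5 mm, and the apparent sizes of the top faces agreed. The scene picture shows the stack level and tight.
- **Bystanders:** the bystanders visible in the last pictures looked undisturbed. I did not measure any of their positions at the end, and I took no final overhead picture.

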